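Turn a driver upright with a tilted rest and hang it up

ROBOT

A 6-joint arm with a two-finger parallel gripper is mounted at the origin on the work surface. World frame = base frame: x ahead of the robot, y to its left, z up, the work surface at z = 0. Lengths are in m, angles in rad, forces in N, time in s.
With the tool pointing down it reaches from about 0.3 to 0.825 m from the base axis. Payload 5.4 kg.
Tool frame: the origin (TCP) lies at the very end of the fingers, on their centre line; the grasp point (between the pads) lies 19 mm behind it; z points along the fingers, y is the line along which they close (so a half turn about z gives the same grasp; the last joint's range is limited). The gripper opens to 92 mm and grips with 3 to 60 N. Pads are 20 mm wide; open, the fingers measure 128 mm over their backs; the gripper's body (75 mm by 189 mm) begins 69 mm behind the grasp point.
Start: joints at [0.985, 0.158, 1.597, -0, 1.386, -0.21], TCP at [0.211, 0.535, 0.178] pointing down, gripper open.
Joint ranges: [-2.91, 2.91], [-0.94, 2.29], [0.18, 2.7], [-1.29, 4.43], [0.17, 2.64], [-3, 3]. Speed limits (rad/s): [2.57, 2.57, 3.14, 3.14, 3.14, 3.14].

INTERFACE

Orientations are given as a rotation vector (axis times angle).
In Python, from workcell import bot gives the robot as it stands. Calls block until the motion is done:
- bot.goto(position, orientation): joint-space move of the TCP to a pose.
- bot.line_to(position, rot=None, max_speed=0.15): straight line of the TCP; rot=None keeps the orientation; max_speed is the mean speed in m/s.
- bot.set_joints(angles): joint-space move.
- bot.set_gripper(opening, newtons=None): opening from 0.0 (shut) to 1.0 (fully open); newtons is the grip in N (None keeps the last); returns when the fingers have stopped.
- bot.hold(seconds).
- bot.inverse_kinematics(position, orientation): joint angles nearest the present ones, or None.
- bot.read_camera(name): name is "side" or "top"; returns a dict with "pixels" (384x512x3 uint8, blue, green, red), "fx", "fy", "cx", "cy" (pixels), "k1" (the pictures are not rectified: a ray, as slopes to the right and down, at radius r is drawn at 1 + k1 r^2 times it, then the intrinsics apply), "R" (3x3) and "t" (3): a world point X has camera coordinates R X + t. Camera axes: x right, y down, z forward; pixel columns grow to the right and rows downward; lengths in m; the calibration is good to about 2 mm. A picture is of the moment at which its call begins. There is no depth.
A pose or a line that the arm cannot do raises bot.MotionError and nothing moves.
- bot.job_done(): hands the job in; it is judged then, once.
Readings, each from a call of its own:
- bot.current_clock(): time.
- bot.current_joints(): joint angles.
- bot.current_joint_vel(): joint speeds.
- bot.current_effort(): joint torques, N m.
- bot.current_ee_pos(): TCP position.
- bot.current_tool_rot(): TCP orientation.
- bot.current_contact_force(): force on the tool from outside, world axes, zero at the start.
- bot.current_ft_torque(): the same for the moment, N m.
- bot.current_opening(): opening from 0.0 (shut) to 1.0 (fully open).
- bot.current_grip_force(): force on a finger pad.
Only numpy, scipy, OpenCV 4.12 (cv2) and the standard library are available. Lean on these libraries where they do the work, as an engineer would, in place of code of your own. Each camera call takes 0.05 s, during which the arm holds its last target. There are 200 camera calls.

TASK

Pick up the long driver lying on the bench and lay it, handle end up, in the channel of the tilted rest so that its handle sits down against the stop, and let go of it there. Then take it again at the new angle, and hang it upright, handle up, in the empty middle notch of the rack, its shank inside the notch and its handle standing squarely on the rack's top board, and let go. Set it down gently both times, never dropping it, and do not disturb the stubby driver or the two drivers already in the rack.

Things in the scene. Friction and masses are not known exactly. Their poses are not given: they have to be found in the camera images.
- driver: the long driver, 190 mm, about 0.15 kg: black square handle 28 x 28 x 110 mm, steel shank 10 mm diameter, 80 mm long. Starts lying level on its handle, in either of two places (the shorter stubby one in the other). Origin under its middle; x axis towards the tip, z up at the start and square to a handle face; centre line at z +14 mm; handle x -95 to +15, shank +15 to +95 mm
- driver_shoulder (a point): point on the driver's centre line where the handle ends in a flat shoulder and the shank begins; the balance point is about 30 mm from here, inside the handle
- driver_end (a point): point on the driver's centre line at the free end of the handle, 110 mm from the shoulder
- rest: the tilted rest, fixed: steel channel at 45 degrees on a green pedestal, base 160 x 80 x 12 mm. Origin: centre of underside; x axis level, towards the channel's downhill end. A driver in it lies in the rest's x-z plane, tip down towards +x, handle end up towards -x. Channel 40 mm wide inside, open on its upper side; a stop with an open-topped 16 mm slot for the shank closes its lower end
- rest_seat (a point): where the driver's shoulder point lies when seated against the stop: 90 mm above the bench, mid channel, 14 mm off the channel floor. The side walls reach 26 mm above the channel floor and run along the lowest 50 mm of the handle; the shank goes through the stop's slot and hangs free
- rest_top (a point): where the driver's handle end point lies when seated: 110 mm up the 45 degree centre line from rest_seat, 168 mm above the bench. The upper 60 mm of the handle stands free beyond the channel walls
- rack: the wooden rack, fixed: base 90 x 270 x 12 mm; two boards 48 mm deep, at 77 to 97 and 35 to 47 mm above the bench. Three notches at its y = +85, 0, -85 mm, open upward and to the front (its -x), 16 mm wide in the upper board, 22 mm in the lower, from the front edge x = -24 to x = +12 mm. Origin: centre of underside. The outer notches hold drivers, the middle one is empty
- rack_notch (a point): point on the upper board's top (97 mm above the bench) in the middle notch, mid width, 24 mm behind the front edge: where the hung driver's shoulder belongs. The shank may stand anywhere along the notch except its first 8 mm. The hung driver's tip is then 17 mm and its handle end 207 mm above the bench
- stubby: bystander: stubby driver 105 mm long (handle 28 x 28 x 70 mm, shank 35 mm) lying on the bench; origin under its middle, x axis towards its tip
- hung_left: bystander: driver hanging loose in the rack's notch at y = +85 mm; handle 28 x 28 x 85 mm standing on the top board; origin at its shoulder, z up
- hung_right: bystander: driver hanging loose in the rack's notch at y = -85 mm; handle 28 x 28 x 100 mm standing on the top board; origin at its shoulder, z up
Not all that is in view belongs to the job. What is shaped like the driver but orange or yellow is not meant.

How it is judged:
On the way, in this order (a step that is already met when the one before it is completed fails the run):
1. the driver lies seated in the tilted rest, its shoulder within 12 mm of rest_seat and its handle end within 25 mm of rest_top, still and let go (distance between driver_shoulder and rest_seat below 0.012 m and distance between driver_end and rest_top below 0.025 m and contact force between driver and the fingers below 0.1 N and linear speed of driver below 0.02 m/s), for 0.2 s.
2. the driver has been gripped again and lifted out of the rest (its shoulder over 50 mm from rest_seat) (contact force between driver and the fingers above 0.5 N and distance between driver_shoulder and rest_seat above 0.05 m), for 0.1 s.
At the end, for the whole second after the job is handed in: The driver hangs in the middle notch, released and still: shoulder within 4 mm of the top board's height, at most 16 mm ahead of, 12 mm behind and 7 mm beside rack_notch; handle up, within about 10 degrees of upright. Stubby moved under 20 mm, hung drivers under 15 mm (x of driver_shoulder in the frame of rack between -0.016 and 0.012 m and y of driver_shoulder in the frame of rack between -0.007 and 0.007 m and z of driver_shoulder in the frame of rack between 0.093 and 0.101 m and height (world z) of driver_end above 0.204 m and contact force between driver and the fingers below 0.1 N and linear speed of driver below 0.02 m/s and distance of stubby from where it was at the start of the episode below 0.02 m and distance of each of hung_left, hung_right from where it was at the start of the episode below 0.015 m); the robot touches nothing.
It fails at once if the stubby driver is moved more than 20 mm (distance of stubby from where it was at the start of the episode above 0.02 m).
It fails at once if the left hung driver is moved more than 15 mm (distance of hung_left from where it was at the start of the episode above 0.015 m).
It fails at once if the right hung driver is moved more than 15 mm (distance of hung_right from where it was at the start of the episode above 0.015 m).
It fails at once if the driver is dropped: it moves faster than 0.6 m/s while the fingers do not touch it (contact force between driver and the fingers below 0.05 N and linear speed of driver above 0.6 m/s).
It also fails if it takes over 61 s, if anything falls off the work surface, if the arm or the gripper's body presses on something with over 40 N, if the wrist force passes 120 N, or if a joint passes its speed limit or range.

## Working session

There is one attempt and no reset: what is moved stays moved. The work goes in short steps, each a Python script; the robot and the scene stay as the last script left them, time stands still between calls to the robot, and variables do not carry over. Pictures are saved under pics/ and viewed, at most 10 in all, crops included, and the job is handed in when it is done.

```bash
mkdir -p pics; cat > h.py <<'E'
import numpy as np, cv2
from workcell import bot
from scipy.spatial.transform import Rotation as Ro
def snap(n):
    c=bot.read_camera(n); c['R']=np.array(c['R']); c['t']=np.array(c['t']); return c
def K(c): return np.array([[c['fx'],0,c['cx']],[0,c['fy'],c['cy']],[0,0,1.]])
def D(c): return np.array([c['k1'],0,0,0.])
def ray(c,uv):
    s=cv2.undistortPoints(np.array([[uv]],float),K(c),D(c))[0,0]
    return -c['R'].T@c['t'], c['R'].T@np.array([s[0],s[1],1])
def onz(c,uv,z):
    o,d=ray(c,uv); return o+d*(z-o[2])/d[2]
def proj(c,X):
    return cv2.projectPoints(np.atleast_2d(np.array(X,float)),cv2.Rodrigues(c['R'])[0],c['t'],K(c),D(c))[0][:,0]
def two(c1,u1,c2,u2):
    o,d=ray(c1,u1);p,e=ray(c2,u2)
    s=np.linalg.lstsq(np.c_[d,-e],p-o,rcond=None)[0]
    a=o+d*s[0];b=p+e*s[1];return (a+b)/2,np.linalg.norm(a-b)
E
python3 - <<'E'
from h import *
for n in('top','side'):
    c=snap(n); print(n,-c['R'].T@c['t'],c['R'][2],c['fx'],c['k1'])
    cv2.imwrite(f'pics/{n}0.png',cv2.resize(c['pixels'],None,fx=1.5,fy=1.5)); np.savez(f'{n}0.npz',**c)
E
```

```text
top [ 0.27539469 -0.08778081  1.52002294] [ 0.14669664  0.0072108  -0.98915525] 416.4821377848075 -0.040237068167766475
side [ 0.1279318  -0.96753127  1.11024785] [ 0.26133703  0.63841213 -0.72397024] 461.83928431428507 -0.01805813129590218
```

View pics/top0.png

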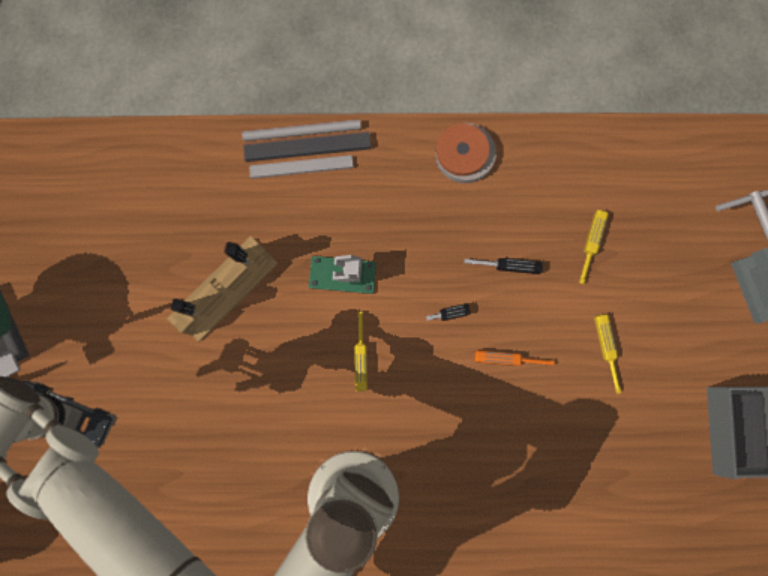

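View pics/side0.png

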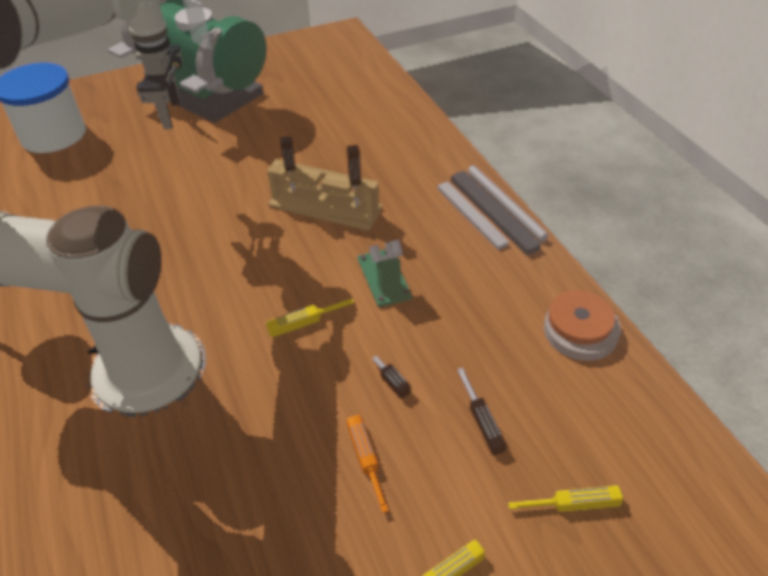

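The two black-handled candidates in the top view (768-wide picture) are at (505,265) and (450,312). The one at (505,265) is longer, so it fits the long driver, and (450,312) is the stubby. Yellow and orange ones are decoys. The rest is the green base at (343,272), and the rack is at (222,288). I'll check all of these in one enlarged crop.

```bash
python3 - <<'E'
from h import *
T=np.load('top0.npz');S=np.load('side0.npz')
a=cv2.resize(T['pixels'][150:235,105:265],(800,425),interpolation=cv2.INTER_CUBIC)  #x5
cv2.imwrite('pics/c1.png',a)
b=S['pixels'];b1=cv2.resize(b[85:210,170:280],(440,500),interpolation=cv2.INTER_CUBIC) #x4
b2=cv2.resize(T['pixels'][165:220,275:370],(355,205),interpolation=cv2.INTER_CUBIC)
b3=cv2.resize(b[230:310,240:345],(355,270),interpolation=cv2.INTER_CUBIC)
o=np.zeros((500,800,3),np.uint8);o[:,:440]=b1;o[:205,445:]=b2;o[210:480,445:]=b3
cv2.imwrite('pics/c2.png',o)
# handles: dark blobs
for n,c in(('top',T),('side',S)):
    hsv=cv2.cvtColor(c['pixels'],cv2.COLOR_BGR2HSV)
    m=((hsv[...,2]<60)&(c['pixels'].max(2).astype(int)-c['pixels'].min(2)<25)).astype(np.uint8)
    for k in cv2.findContours(m,0,2)[0]:
        A=cv2.contourArea(k)
        if 25<A<900: print(n,A,[np.round(v,1) for v in cv2.minAreaRect(k)],onz(c,cv2.minAreaRect(k)[0],.028).round(3))
    g=cv2.inRange(hsv,(65,100,40),(90,255,255))
    for k in cv2.findContours(g,0,2)[0]:
        if cv2.contourArea(k)>100: r=cv2.minAreaRect(k);print(n,'green',np.round(cv2.boxPoints(r),1).tolist(),[onz(c,p,.012)[:2].round(3).tolist() for p in cv2.boxPoints(r)])
E
```

```text
top 40.0 [array([122.2, 376.8]), array([ 3.9, 20.6]), np.float64(58.0)] [-0.147  0.388  0.028]
top 404.0 [array([233.6, 342.7]), array([38.1, 15.8]), np.float64(21.8)] [-0.031  0.004  0.028]
top 245.5 [array([245.8, 324.8]), array([38.8,  9.2]), np.float64(35.5)] [ 0.029 -0.038  0.028]
top 305.5 [array([499.3, 288. ]), array([55.5, 19.9]), np.float64(85.9)] [ 0.147 -0.936  0.028]
top 878.0 [array([ 35.5, 270.1]), array([80.6, 22.9]), np.float64(25.8)] [0.215 0.716 0.028]
top 67.0 [array([303.4, 207.6]), array([ 6.9, 18.6]), np.float64(78.7)] [ 0.437 -0.246  0.028]
top 94.5 [array([121.6, 204.2]), array([15.2,  7.6]), np.float64(18.4)] [0.452 0.413 0.028]
top 256.0 [array([  3.9, 217.4]), array([47.9, 12.5]), np.float64(66.3)] [0.405 0.848 0.028]
top 181.5 [array([346.2, 176.8]), array([30.1,  8.1]), np.float64(5.2)] [ 0.549 -0.404  0.028]
top 108.0 [array([157., 168.]), array([17. ,  8.5]), np.float64(45.0)] [0.585 0.288 0.028]
top green [[206.10000610351562, 191.0], [208.10000610351562, 170.5], [249.89999389648438, 174.6999969482422], [247.89999389648438, 195.1999969482422]] [[0.502, 0.108], [0.578, 0.102], [0.562, -0.053], [0.485, -0.045]]
side 190.0 [array([106.6,  49.6]), array([26.4, 38. ]), np.float64(2.3)] [0.24  1.092 0.028]
side 61.5 [array([101.7,  31. ]), array([ 7.4, 22.3]), np.float64(76.6)] [0.252 1.283 0.028]
side 437.0 [array([ 6.5, 22. ]), array([44., 13.]), np.float64(90.0)] [-0.178  1.601  0.028]
```

View pics/c1.png

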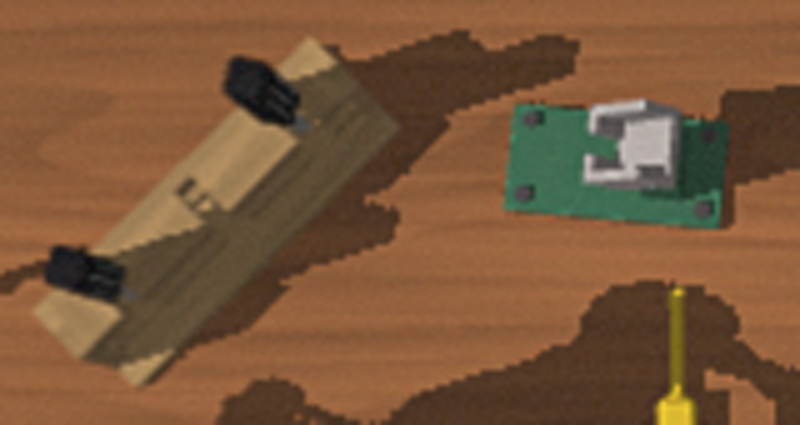

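View pics/c2.png

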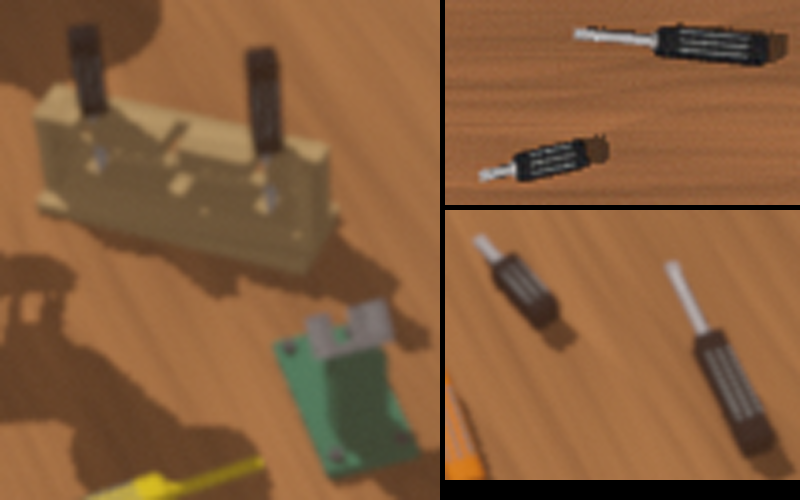

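The crop confirms the long driver: handle at top (331–361, 177) raw pixels with the tip to the left (+y). The rest's slot and stop face +y (downhill), and the rack's notches open towards the robot and the rest. Next I'll measure the driver and zoom in on the rest and rack.

```bash
python3 - <<'E'
from h import *
T=dict(np.load('top0.npz'));S=dict(np.load('side0.npz'))
for n,c,r in(('top',T,(168,185,300,375)),('side',S,(240,308,300,345))):
    p=c['pixels'];y0,y1,x0,x1=r
    q=p[y0:y1,x0:x1].astype(int);hsv=cv2.cvtColor(p[y0:y1,x0:x1],cv2.COLOR_BGR2HSV)
    low=hsv[...,1]<75
    m=(low).astype(np.uint8)
    ks=cv2.findContours(m,0,2)[0];k=max(ks,key=cv2.contourArea)+[x0,y0]
    print(n,cv2.contourArea(k),'x',k[:,0,0].min(),k[:,0,0].max(),'y',k[:,0,1].min(),k[:,0,1].max(),cv2.boxPoints(cv2.minAreaRect(k)).round(1).tolist())
tip=onz(T,(310.3,173.8),.014);sh=onz(T,(331.7,176),.014);en=onz(T,(360.8,177.6),.014)
print(tip,sh,en,np.linalg.norm(tip-sh),np.linalg.norm(sh-en)); print(proj(S,[tip,sh,en]))
# panels x8: rest top (204..254,166..200), rack top, rest side, rack side
def cr(c,x0,y0,w,h,s): return cv2.resize(c['pixels'][y0:y0+h,x0:x0+w],(w*s,h*s),interpolation=cv2.INTER_CUBIC)
o=np.zeros((600,800,3),np.uint8)
o[:280,:392]=cr(T,204,165,49,35,8); o[:300,400:]=cr(S,235,156,40,30,10)
o[305:600,:395]=cr(T,109,156,79,59,5);o[305:600,400:800]=cr(S,174,88,80,59,5)
cv2.imwrite('pics/c3.png',o)
E
```

```text
top 228.0 x 309 360 y 172 181 [[308.70001220703125, 176.6999969482422], [309.5, 169.10000610351562], [360.70001220703125, 174.3000030517578], [359.8999938964844, 181.8000030517578]]
side 162.0 x 317 333 y 270 292 [[315.79998779296875, 272.6000061035156], [323.3999938964844, 268.79998779296875], [333.6000061035156, 289.20001220703125], [326.0, 293.0]]
[ 0.5635856  -0.27486208  0.014     ] [ 0.55501983 -0.35338605  0.014     ] [ 0.54859738 -0.46036833  0.014     ] 0.07898978910741505 0.10717489047794637
[[306.98362752 246.40972319]
 [317.3165251  268.02401552]
 [334.51001819 299.67437495]]
```

View pics/c3.png

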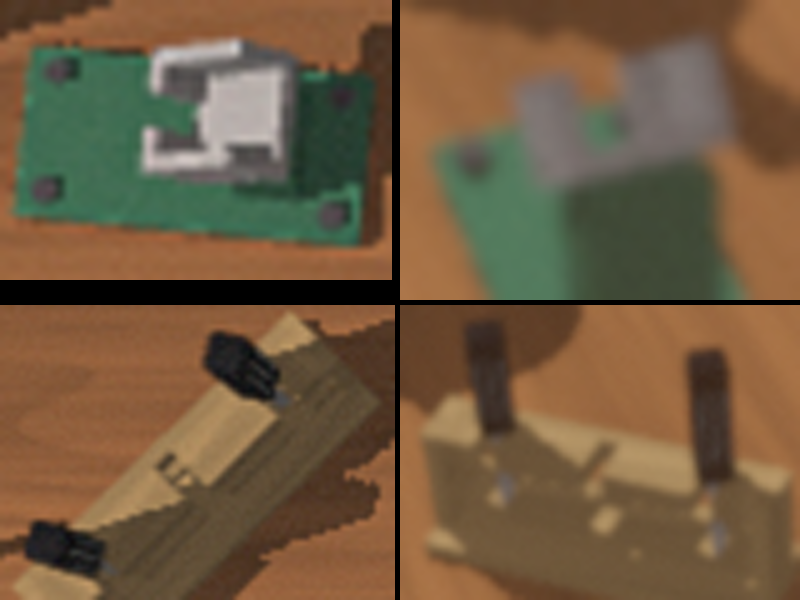

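```bash
python3 - <<'E'
from h import *
T=dict(np.load('top0.npz'));S=dict(np.load('side0.npz'))
def px(X,Y,s,ox,oy): return ((X+.5)/s-.5+ox,(Y+.5)/s-.5+oy)
f=lambda v:np.round(v,4)
B=[onz(T,px(X,Y,8,204,165),.014)[:2] for X,Y in((62,70),(47,188),(343,97),(333,215))]
print('bolts',f(B),'centre',f(np.mean(B,0)),'yaw',np.degrees(np.arctan2(*(B[0]+B[1]-B[2]-B[3])[::-1])))
for z in(.09,.095,.1):
  a,b=[onz(T,px(X,Y,8,204,165),z) for X,Y in((150,48),(143,172))];print('prong',z,f(a),f(b),f((a+b)/2),np.linalg.norm(a-b))
c1=lambda X,Y,z:onz(T,px(X,Y,5,105,150),z)
RL,FL,RR=c1(35,312,.097),c1(80,358,.097),c1(312,37,.097);P1,P2=c1(400,128,.012),c1(140,385,.012)
print('rack top',f(RL),f(FL),f(RR),'len',np.linalg.norm(RL-RR),np.linalg.norm(RL-FL),'c',f((FL+RR)/2))
print('base front',f(P1),f(P2),np.linalg.norm(P1-P2))
for d in(RL-RR,P2-P1): print('rack x heading',np.degrees(np.arctan2(d[1],d[0]))-90)
y=(RL-RR+P2-P1)[:2];y/=np.linalg.norm(y);x=np.array([y[1],-y[0]])
print('c from base',f((P1+P2)[:2]/2+.045*x),'c from rear',f((RL+RR)[:2]/2-.024*x))
s=lambda X,Y,z:onz(S,px(X-400,Y-305,5,174,88),z)
print('side notch rear,front',f(s(612,445,.097)),f(s(590,475,.097)),'corners FL FR',f(s(425,435,.097)),f(s(785,488,.097)))
E
```

```text
bolts [[ 0.5672  0.0895]
 [ 0.5122  0.0957]
 [ 0.5539 -0.04  ]
 [ 0.4991 -0.0354]] centre [0.5331 0.0275] yaw 84.21885720462599
prong 0.09 [0.562  0.0421 0.09  ] [0.5071 0.0447 0.09  ] [0.5346 0.0434 0.09  ] 0.055012473184292164
prong 0.095 [0.561  0.0417 0.095 ] [0.5063 0.0442 0.095 ] [0.5337 0.0429 0.095 ] 0.05482012496496288
prong 0.1 [0.56   0.0412 0.1   ] [0.5055 0.0437 0.1   ] [0.5327 0.0425 0.1   ] 0.05462777674563349
rack top [0.417  0.4236 0.097 ] [0.3851 0.3908 0.097 ] [0.6102 0.2364 0.097 ] len 0.269020207166134 0.04576873815380748 c [0.4977 0.3136 0.097 ]
base front [0.561  0.1885 0.012 ] [0.3719 0.3744 0.012 ] 0.26517112436179163
rack x heading 45.90987495778819
rack x heading 45.48180634618217
c from base [0.4979 0.3136] c from rear [0.4968 0.3129]
side notch rear,front [0.5041 0.3195 0.097 ] [0.4782 0.2936 0.097 ] corners FL FR [0.3853 0.3881 0.097 ] [0.5974 0.2218 0.097 ]
```

```bash
cat >> h.py <<'E'
Z=np.array([0,0,1.])
def hd(deg): a=np.radians(deg); return np.array([np.cos(a),np.sin(a),0])
def pose(sh,e,n,g,dp,a,sg):
    a=np.radians(a); z=-n*np.cos(a)+e*np.sin(a); y=sg*np.cross(n,e); x=np.cross(y,z)
    return np.array(sh)-g*e+dp*z, Ro.from_matrix(np.c_[x,y,z]).as_rotvec()
SH0=np.array([.556,-.353,.014]); E0=hd(85.4)
RX=hd(84.2); ER=(RX-Z)/2**.5; NR=(RX+Z)/2**.5
SEAT=np.array([.5332,.0295,.090])
KX=hd(45.7); NOTCH=np.array([.4975,.3134,.097])
E
python3 - <<'E'
from h import *
ik=bot.inverse_kinematics
r=lambda q:None if q is None else np.round(q,2).tolist()
for sg in(1,-1):
    print('pick',sg,r(ik(*pose(SH0,E0,Z,.08,.010,0,sg))),r(ik(*pose(SH0+.12*Z,E0,Z,.08,.010,0,sg))))
    print('rest',r(ik(*pose(SEAT,ER,NR,.08,.010,0,sg))),r(ik(*pose(SEAT+.1*Z,ER,NR,.08,.010,0,sg))))
    for a in(20,35,45,55):
        print(a,'re',r(ik(*pose(SEAT,ER,NR,.085,.006,a,sg))),'hang',r(ik(*pose(NOTCH,-Z,-KX,.085,.006,a,sg))),r(ik(*pose(NOTCH+.12*Z,-Z,-KX,.085,.006,a,sg))))
E
```

```text
pick 1 [-0.84, 0.64, 1.33, -0.0, 1.17, 2.38] [-0.84, 0.52, 1.26, -0.0, 1.37, 2.38]
rest [0.17, 0.35, 1.66, -0.76, 1.44, -2.64] [0.17, 0.24, 1.59, -0.75, 1.57, -2.77]
20 re [-0.0, 0.17, 1.72, -0.45, 1.32, -2.92] hang [-0.17, -0.34, 2.58, 1.65, 0.89, -0.59] [-0.17, -0.68, 2.5, 1.32, 0.92, -0.06]
35 re None hang [-0.05, -0.42, 2.44, 1.14, 0.74, -0.01] [-0.05, -0.6, 2.3, 0.88, 0.91, 0.36]
45 re [-0.29, 0.06, 1.77, -0.0, 1.31, 2.96] hang [0.05, -0.37, 2.3, 0.79, 0.75, 0.36] [0.05, -0.5, 2.14, 0.63, 0.97, 0.6]
55 re [-0.4, 0.07, 1.77, 0.17, 1.35, 2.8] hang [0.13, -0.28, 2.15, 0.5, 0.83, 0.65] [0.13, -0.38, 1.98, 0.42, 1.07, 0.79]
pick -1 [-0.84, 0.64, 1.33, -0.0, 1.17, -0.76] [-0.84, 0.52, 1.26, -0.0, 1.37, -0.76]
rest [0.17, 0.35, 1.66, -0.76, 1.44, 0.5] [0.17, 0.24, 1.59, -0.75, 1.57, 0.38]
20 re [-0.0, 0.17, 1.72, -0.45, 1.32, 0.23] hang [-0.17, -0.34, 2.58, 1.65, 0.89, 2.55] None
35 re [-0.17, 0.09, 1.76, -0.18, 1.29, -0.02] hang None [-0.05, -0.6, 2.3, 0.88, 0.91, -2.78]
45 re [-0.29, 0.06, 1.77, -0.0, 1.31, -0.19] hang [0.05, -0.37, 2.3, 0.79, 0.75, -2.79] [0.05, -0.5, 2.14, 0.63, 0.97, -2.54]
55 re [-0.4, 0.07, 1.77, 0.17, 1.35, -0.34] hang [0.13, -0.28, 2.15, 0.5, 0.83, -2.49] [0.13, -0.38, 1.98, 0.42, 1.07, -2.35]
```

```bash
python3 - <<'E'
from h import *
p,o=pose(SH0,E0,Z,.08,.010,0,-1)
bot.goto(p+.10*Z,o); bot.set_gripper(.7,40)
bot.line_to(p,max_speed=.1); print(bot.current_contact_force())
bot.set_gripper(0,40); print('open',bot.current_opening()*92,bot.current_grip_force())
bot.line_to(p+.15*Z,max_speed=.15)
print(bot.current_opening()*92,bot.current_contact_force(),bot.current_clock())
pr,orr=pose(SEAT+.07*NR-.02*ER,ER,NR,.08,.010,0,-1)
bot.goto(pr,orr); print(bot.current_ee_pos()-pr,bot.current_clock())
o=np.zeros((600,800,3),np.uint8)
for i,n in enumerate(('top','side')):
    c=snap(n); np.savez(f'{n}1.npz',**c)
    u,v=proj(c,SEAT+.04*NR)[0].astype(int); a=cv2.resize(c['pixels'][v-37:v+37,u-25:u+25],(400,592),interpolation=cv2.INTER_CUBIC)
    o[:592,i*400:i*400+400]=a; print(u-25,v-37)
cv2.imwrite('pics/p1.png',o)
E
```

```text
[ 0.05898098 -0.2569076   0.52104235]
open 0.452577163869045 0.0
0.500055322357921 [ 0.33278775 -0.75950591  0.12690522] 7.5583
[ 2.17456036e-04 -8.45120684e-04 -7.54137255e-06] 9.2917
191 139
227 116
```

View pics/p1.png

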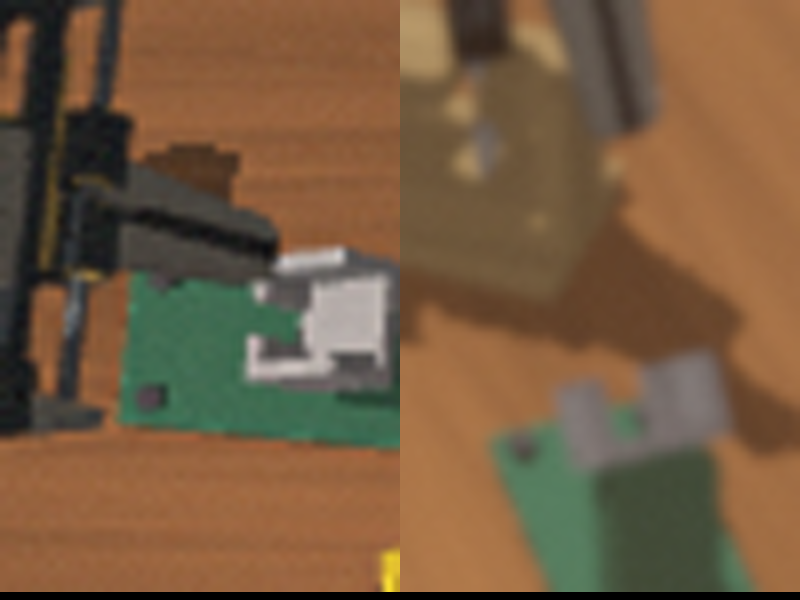

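The gripper closed on nothing (0.5 mm opening), and the picture shows only the two closed fingers above the rest. I'll look at the bench where the driver lay.

```bash
python3 - <<'E'
from h import *
o=np.zeros((600,800,3),np.uint8)
for i,n in enumerate(('top','side')):
    c=dict(np.load(f'{n}1.npz'))
    u,v=proj(c,SH0)[0].astype(int); x0,y0=(u-40,v-30) if i==0 else (u-40,v-35)
    a=cv2.resize(c['pixels'][y0:y0+60,x0:x0+80],(400,300),interpolation=cv2.INTER_CUBIC)
    b=cv2.resize(np.load(f'{n}0.npz')['pixels'][y0:y0+60,x0:x0+80],(400,300),interpolation=cv2.INTER_CUBIC)
    o[:300,i*400:i*400+400]=a;o[300:,i*400:i*400+400]=b; print(x0,y0)
    tcp=bot.current_ee_pos(); print(n,proj(c,tcp))
cv2.imwrite('pics/p2.png',o)
E
```

```text
291 145
top [[232.06361319 173.19235958]]
277 232
side [[257.78177523 144.2148574 ]]
```

View pics/p2.png

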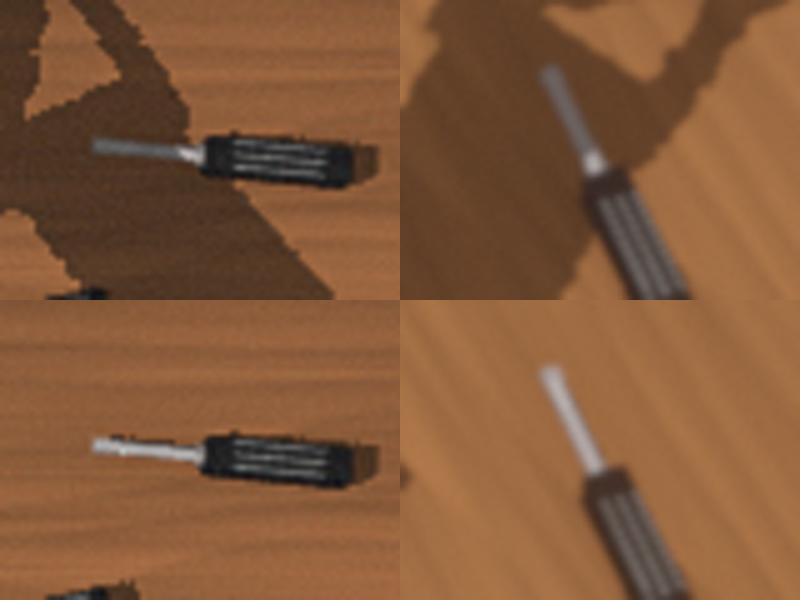

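The driver hasn't moved, so the fingers passed above it. The visible fingertip also sits off the reported TCP's projection, so I'll triangulate it.

```bash
python3 - <<'E'
from h import *
T=dict(np.load('top1.npz'));S=dict(np.load('side1.npz'))
# p1 pixels of tip: top (277,250), side (625,135)
P,gap=two(T,((277.5)/8-.5+191,250.5/8-.5+139),S,((625.5-400)/8-.5+227,135.5/8-.5+116))
t=bot.current_ee_pos();R=Ro.from_rotvec(bot.current_tool_rot()).as_matrix()
print(P,gap,t,'tool frame offset',R.T@(P-t),'toolz',R[:,2], np.array(bot.current_joints()).round(3), bot.current_opening(), bot.current_grip_force())
print(bot.inverse_kinematics(t,bot.current_tool_rot()))
E
```

```text
[0.53294018 0.0206554  0.23333019] 0.005503041265204452 [5.30567755e-01 3.27681093e-04 2.03153172e-01] tool frame offset [-0.00686137  0.00027054 -0.03580986] toolz [-0.07270439 -0.70322449 -0.70724069] [ 0.229  0.32   1.569 -0.732  1.569  0.455] 0.0020005708743493587 0.0
[ 0.22853008  0.31950953  1.56872521 -0.73215184  1.56867174  0.45508327]
```

The fingertips appear about 30–36 mm short of the reported TCP along the tool axis, which explains the miss. I'll go back with the fingers open and find the bench by touch, gently.

```bash
python3 - <<'E'
from h import *
p,o=pose(SH0,E0,Z,.08,.010,0,-1)
bot.set_gripper(.6,40)
bot.goto(p+.06*Z,o); bot.line_to(p+.002*Z,max_speed=.1)
f0=np.array(bot.current_contact_force()); print(f0,bot.current_clock())
c=snap('side');np.savez('side2.npz',**c);c=snap('top');np.savez('top2.npz',**c)
z=p[2]+.002
while z>-.034:
    z-=.003; bot.line_to([p[0],p[1],z],max_speed=.05); f=np.array(bot.current_contact_force())-f0
    if np.linalg.norm(f)>2: break
print(z,f,bot.current_ee_pos(),bot.current_clock())
E
```

```text
[0.14223337 0.73923183 0.09519694] 12.825
-0.036 [-0.25862717 -1.69959238 -0.65728042] [ 0.54956357 -0.43274861 -0.03607622] 16.425
```

```bash
python3 - <<'E'
from h import *
o=np.zeros((600,800,3),np.uint8)
for i,n in enumerate(('top','side')):
    c=snap(n);np.savez(f'{n}3.npz',**c)
    u,v=proj(c,SH0)[0].astype(int); x0,y0=(u-25,v-45) if i==0 else (u-30,v-45)
    o[:600,i*400:i*400+400]=cv2.resize(c['pixels'][y0:y0+90,x0:x0+60],(400,600),interpolation=cv2.INTER_CUBIC); print(x0,y0, proj(c,bot.current_ee_pos()))
cv2.imwrite('pics/p3.png',o); print(bot.current_opening())
E
```

```text
306 130 [[350.34567036 179.76492104]]
287 222 [[327.91643472 300.76432781]]
0.5959146502590262
```

View pics/p3.png

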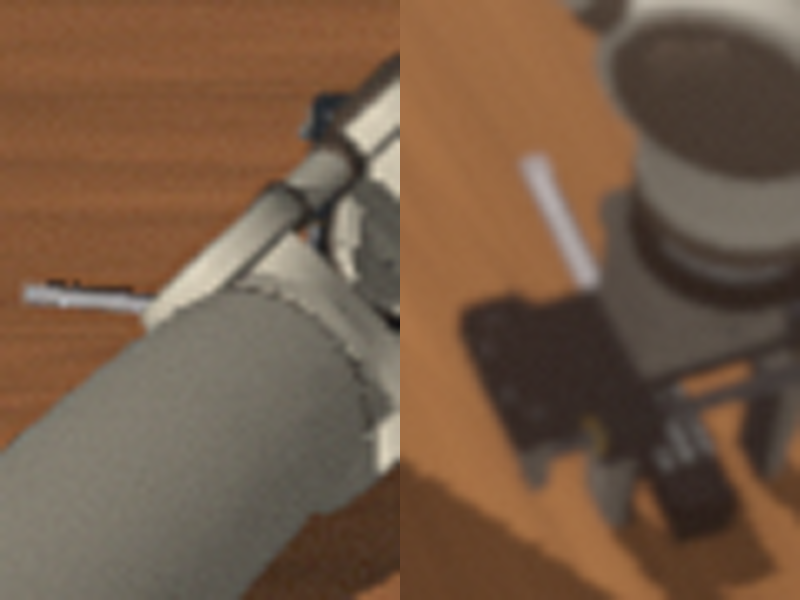

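The side view shows the open fingers straddling the handle near its end: left finger tip about (620,525), right about (770,460) in the crop. They are still just above the bench, so I'll keep feeling downwards.

```bash
python3 - <<'E'
from h import *
p=np.array(bot.current_ee_pos()); f0=np.array(bot.current_contact_force()); z=-.036
S=dict(np.load('side3.npz'))
d=np.array([E0[1],-E0[0],0])
for zz in(0,.01,.02): print(zz,proj(S,[[p[0],p[1],zz]-d*.036,[p[0],p[1],zz]+d*.036]).round(1).tolist())
while z>-.052:
    z-=.002; bot.line_to([p[0],p[1],z],max_speed=.04); f=np.array(bot.current_contact_force())-f0
    if abs(f[2])>3: break
print(z,f,bot.current_ee_pos(),bot.current_clock())
E
```

```text
0 [[317.0, 297.9], [341.1, 290.1]]
0.01 [[317.3, 296.0], [341.5, 288.1]]
0.02 [[317.5, 294.0], [342.0, 286.1]]
-0.038 [-4.54792035  3.14439534 10.05617783] [ 0.54951064 -0.43269937 -0.03618137] 16.775
```

Touch gives the true fingertip at 36.5 mm behind the reported TCP along the tool axis, which agrees with the triangulation. I'll correct for that and grip.

```bash
sed -i 's/-g\*e+dp\*z/-g*e+(dp+.0365)*z/' h.py; python3 - <<'E'
from h import *
p,o=pose(SH0,E0,Z,.08,.011,0,-1)
bot.line_to(p,max_speed=.05); f0=np.array(bot.current_contact_force())
bot.set_gripper(0,40); print('open',bot.current_opening()*92,bot.current_grip_force())
bot.line_to(p+.15*Z,max_speed=.15)
print(bot.current_opening()*92,np.array(bot.current_contact_force())-f0,bot.current_ft_torque(),bot.current_clock())
ik=bot.inverse_kinematics
r=lambda q:None if q is None else np.round(q,2).tolist()
print('rest',r(ik(*pose(SEAT,ER,NR,.08,.011,0,-1))),r(ik(*pose(SEAT+.06*NR-.015*ER,ER,NR,.08,.011,0,-1))))
for a in(35,45,55):
    print(a,'re',r(ik(*pose(SEAT,ER,NR,.085,.006,a,-1))),'hang',r(ik(*pose(NOTCH,-Z,-KX,.085,.006,a,-1))),r(ik(*pose(NOTCH+.12*Z,-Z,-KX,.085,.006,a,-1))))
E
```

```text
open 27.973332486963677 39.94189739227295
27.828564396953865 [-0.19678425  0.5214795  -1.85616959] [-0.10139476  0.07868271 -0.01543014] 18.7
rest [0.13, 0.37, 1.71, -0.78, 1.37, 0.51] [0.18, 0.33, 1.64, -0.75, 1.48, 0.47]
35 re [-0.18, 0.12, 1.79, -0.19, 1.22, -0.02] hang None [0.03, -0.48, 2.26, 0.92, 0.8, -2.82]
45 re [-0.29, 0.1, 1.8, -0.0, 1.24, -0.19] hang [0.1, -0.24, 2.26, 0.84, 0.66, -2.84] [0.1, -0.4, 2.13, 0.64, 0.87, -2.55]
55 re [-0.39, 0.11, 1.81, 0.17, 1.28, -0.34] hang [0.17, -0.18, 2.13, 0.52, 0.75, -2.51] [0.17, -0.3, 1.98, 0.42, 0.99, -2.35]
```

```bash
python3 - <<'E'
from h import *
sh=SEAT+.045*NR-.012*ER
bot.goto(*pose(sh,ER,NR,.08,.011,0,-1)); print(bot.current_clock(),bot.current_opening()*92)
o=np.zeros((600,800,3),np.uint8)
for i,n in enumerate(('top','side')):
    c=snap(n);np.savez(f'{n}4.npz',**c)
    u,v=proj(c,SEAT+.02*NR)[0].astype(int); x0,y0=u-20,v-28
    a=cv2.resize(c['pixels'][y0:y0+56,x0:x0+40],(400,560),interpolation=cv2.INTER_CUBIC)
    for X in(sh,sh+.08*ER,SEAT):
        q=(proj(c,X)[0]-[x0,y0]+.5)*10; cv2.circle(a,tuple(q.astype(int).tolist()),3,(0,0,255),-1)
    o[:560,i*400:i*400+400]=a; print(x0,y0)
cv2.imwrite('pics/p4.png',o)
E
```

```text
20.3 32.9595210080452
201 149
234 131
```

View pics/p4.png

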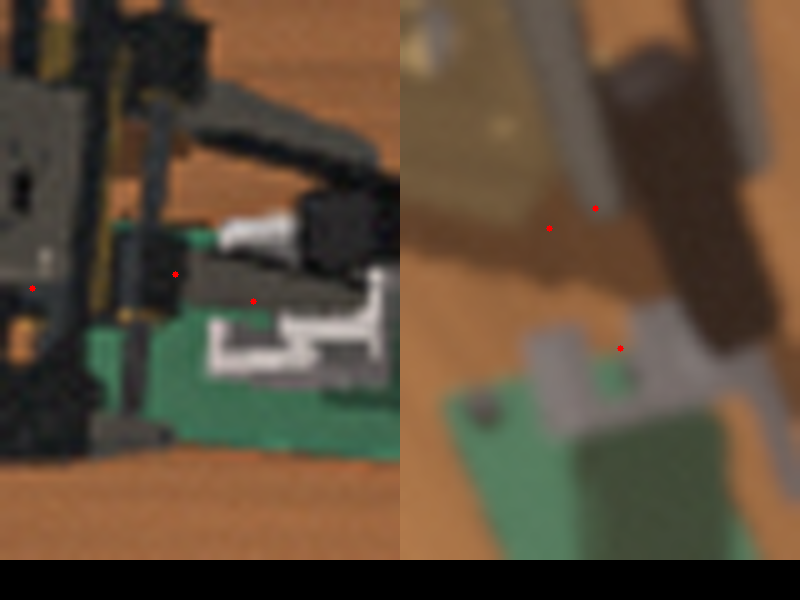

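The opening grew to 33 mm. The driver is skewed in the grip: shoulder at top crop (300,235) and side (745,345), away from the predicted dots. It probably struck the rest on the way in. I'll back off straight up and compute its actual pose.

```bash
python3 - <<'E'
from h import *
T=dict(np.load('top4.npz'));S=dict(np.load('side4.npz'))
print('F',bot.current_contact_force())
t=lambda X,Y:((X+.5)/10-.5+201,(Y+.5)/10-.5+149); s=lambda X,Y:((X-400+.5)/10-.5+234,(Y+.5)/10-.5+131)
sh,g=two(T,t(300,238),S,s(742,345)); print('sh',sh,g)
o,d=ray(T,t(220,236)); d/=np.linalg.norm(d)
b=d@(sh-o); h2=.08**2-np.sum((o+b*d-sh)**2); print(h2)
R=Ro.from_rotvec(bot.current_tool_rot()).as_matrix(); tip=np.array(bot.current_ee_pos())-.0365*R[:,2]
for k in(-1,1):
    P=o+(b+k*max(h2,0)**.5)*d; e=(P-sh)/np.linalg.norm(P-sh); print('tip',P,proj(S,P),s(0,0),'e',e,'tool',R.T@e,'end',sh-.11*e,proj(S,sh-.11*e)-[234,131],'rel',R.T@(sh-tip))
E
```

```text
F [14.0196396  -5.14019293 12.79534838]
sh [0.56105506 0.01141556 0.09375475] 0.012724107015541138
0.005504142856480345
tip [0.54109026 0.03421384 0.16779289] [[256.74632663 145.4168249 ]] (193.55, 130.55) e [-0.2495599   0.28497844  0.92547671] tool [-0.47753086 -0.25601151 -0.84048937] end [ 0.58850665 -0.01993207 -0.00804769] [[43.42719732 60.28909667]] rel [0.08413958 0.01968376 0.04701015]
tip [0.56958653 0.04729795 0.02276413] [[263.88719846 173.45079315]] (193.55, 130.55) e [ 0.10664335  0.44852986 -0.88738276] tool [0.95230155 0.04571117 0.30171551] end [ 0.54932429 -0.03792272  0.19136685] [[34.81320048 22.18500171]] rel [0.08413958 0.01968376 0.04701015]
```

```bash
python3 - <<'E'
from h import *
p=np.array(bot.current_ee_pos()); bot.line_to(p+.12*Z,max_speed=.12)
print('F',np.array(bot.current_contact_force()).round(2),bot.current_opening()*92,bot.current_clock())
pp,o=pose(SH0,E0,Z,.08,.011,0,-1)
bot.goto(pp+.10*Z,o); print('F',np.array(bot.current_contact_force()).round(2),bot.current_opening()*92,bot.current_clock())
im=[]
for n,(w,h) in(('top',(80,60)),('side',(80,60))):
    c=snap(n);np.savez(f'{n}5.npz',**c)
    u,v=proj(c,SH0+.06*Z)[0].astype(int);x0,y0=u-40,v-30
    im.append(cv2.resize(c['pixels'][y0:y0+60,x0:x0+80],(400,300),interpolation=cv2.INTER_CUBIC));print(x0,y0,proj(c,[SH0+.1*Z,SH0+.1*Z+.08*E0]).round(1).tolist())
cv2.imwrite('pics/p5.png',np.hstack(im))
E
```

```text
F [ 0.54  0.13 -0.07] 27.845383539271385 21.6083
F [ 0.71  0.31 -0.81] 27.870120462672713 23.35
294 142 [[336.5, 170.4], [313.3, 168.7]]
279 225 [[320.4, 246.5], [308.4, 224.5]]
```

View pics/p5.png

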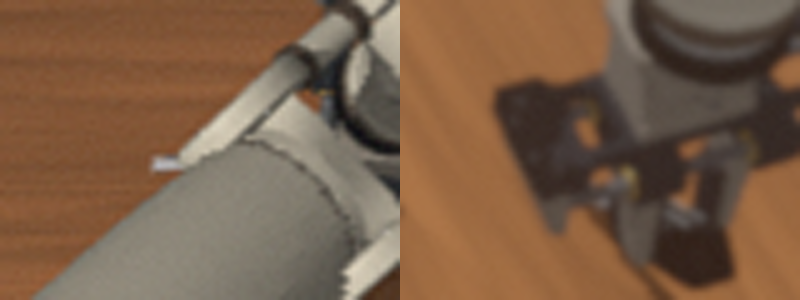

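The skew about the tool axis corrected itself (opening back to 27.9). Only a tip-down pitch remains in the grip: the tip shows at top crop (155,163). I'll lay it level on the bench under a light grip, then measure and regrasp.

```bash
python3 - <<'E'
from h import *
T=dict(np.load('top5.npz'))
o,d=ray(T,(156/5-.5+294,163.5/5-.5+142)); n=np.array([E0[1],-E0[0],0]); P=o+d*((SH0-o)@n)/(d@n); G=SH0-.08*E0+.1*Z
print('tip rel grasp: along',(P-G)@E0,'dz',(P-G)[2])
p,_=pose(SH0,E0,Z,.08,.011,0,-1)
dz=(P-G)[2]; h=max(-dz-.014-.006-0+.02,.03); print('start h',h)
bot.line_to(p+h*Z,max_speed=.1); bot.set_gripper(0,15)
f0=np.array(bot.current_contact_force())
bot.line_to(p+.001*Z,max_speed=.06)
print(np.array(bot.current_contact_force())-f0,bot.current_opening()*92,bot.current_clock())
bot.set_gripper(.6,40); bot.line_to(p+.07*Z,max_speed=.15)
# retreat so that the cameras see it
q=np.array(bot.current_joints()); q[0]+=.45; bot.set_joints(q); print(bot.current_clock())
for n in('top','side'): np.savez(f'{n}6.npz',**snap(n))
for n,z in(('top',.028),('side',.028)):
    c=np.load(f'{n}6.npz'); u,v=proj(dict(c),SH0)[0].astype(int); x0,y0=u-60,v-40
    hsv=cv2.cvtColor(c['pixels'][y0:y0+90,x0:x0+110],cv2.COLOR_BGR2HSV)
    for nm,m in(('dark',(hsv[...,2]<60)&(hsv[...,1]<150)),('grey',(hsv[...,1]<75)&(hsv[...,2]>60))):
        for k in cv2.findContours(m.astype(np.uint8),0,2)[0]:
            if cv2.contourArea(k)>20: k=k+[x0,y0];print(n,nm,cv2.contourArea(k),cv2.boxPoints(cv2.minAreaRect(k)).round(1).tolist())
E
```

```text
tip rel grasp: along 0.10828319115760786 dz -0.08112036632704202
start h 0.08112036632704202
[-6.77132842  2.27705905 18.82856897] 27.970854537509283 25.4917
27.8667
top dark 71.5 [[293.29998779296875, 206.0], [311.8999938964844, 201.89999389648438], [313.3999938964844, 209.0], [294.8999938964844, 213.10000610351562]]
top dark 198.5 [[335.8999938964844, 180.10000610351562], [336.3999938964844, 171.60000610351562], [366.3999938964844, 173.5], [365.8999938964844, 181.89999389648438]]
top dark 89.5 [[286.0, 136.0], [297.0, 136.0], [297.0, 154.0], [286.0, 154.0]]
top grey 21.0 [[284.0, 212.0], [284.0, 208.0], [294.0, 208.0], [294.0, 212.0]]
top grey 45.0 [[313.79998779296875, 176.60000610351562], [314.0, 172.5], [336.20001220703125, 174.0], [335.8999938964844, 178.10000610351562]]
top grey 428.5 [[271.0, 135.0], [290.0, 135.0], [290.0, 175.0], [271.0, 175.0]]
side dark 101.5 [[321.20001220703125, 285.3999938964844], [329.6000061035156, 281.20001220703125], [341.20001220703125, 304.3999938964844], [332.79998779296875, 308.6000061035156]]
side grey 143.0 [[318.79998779296875, 276.6000061035156], [326.3999938964844, 272.79998779296875], [336.3999938964844, 292.79998779296875], [328.79998779296875, 296.6000061035156]]
side grey 75.0 [[306.3999938964844, 250.8000030517578], [310.0, 249.0], [321.0, 271.0], [317.3999938964844, 272.79998779296875]]
side grey 80.0 [[255.0, 249.0], [260.0, 244.0], [269.5, 253.5], [264.5, 258.5]]
```

```bash
cat >> h.py <<'E'
def F(f0): return np.array(bot.current_contact_force())-f0
E
python3 - <<'E'
from h import *
T=dict(np.load('top6.npz'));S=dict(np.load('side6.npz'))
tip,sh,en=[onz(T,u,.014) for u in((314.4,174.5),(336.1,176.1),(366.2,177.7))]
e=tip-en;print(tip,sh,en,np.linalg.norm(e),np.degrees(np.arctan2(e[1],e[0])),proj(S,[tip,sh]))
h=np.degrees(np.arctan2(e[1],e[0])); E1=hd(h); s1=((tip+en)/2+.015*E1+sh)/2
assert abs(np.linalg.norm(e)-.19)<.008 and abs(h-85.5)<4
np.save('s1.npy',np.r_[s1,h])
p,o=pose(s1,E1,Z,.08,.011,0,-1)
bot.goto(p+.05*Z,o); bot.line_to(p,max_speed=.12); bot.set_gripper(0,55); print('open',bot.current_opening()*92,bot.current_clock())
bot.line_to(p+.2*Z,max_speed=.25)
bot.goto(*pose(SEAT+.17*Z,ER,NR,.08,.011,0,-1)); print(bot.current_opening()*92,bot.current_clock())
q,_=pose(SEAT+.045*NR-.008*ER,ER,NR,.08,.011,0,-1)
bot.line_to(q,max_speed=.2); f0=np.array(bot.current_contact_force()); print('f0',f0,bot.current_opening()*92,bot.current_clock())
for n in('top','side'): np.savez(f'{n}7.npz',**snap(n))
c=dict(np.load('top7.npz')); print('shank pred',proj(c,[SEAT+.045*NR-.008*ER+k*ER for k in(.02,.07)]).round(1).tolist())
for nn in(.034,.024,.014,.006):
    q,_=pose(SEAT+nn*NR-.008*ER,ER,NR,.08,.011,0,-1); bot.line_to(q,max_speed=.08); f=F(f0); print(nn,f.round(1),bot.current_opening()*92)
    if np.linalg.norm(f)>7: break
print(bot.current_clock())
for n in('top','side'): np.savez(f'{n}8.npz',**snap(n))
E
```

```text
[ 0.56090098 -0.28988446  0.014     ] [ 0.55457764 -0.36957015  0.014     ] [ 0.54814298 -0.48027232  0.014     ] 0.19081483523400994 86.16630918933777 [[308.57899886 250.53698702]
 [319.96710392 272.52865307]]
open 27.602182705704877 30.3
27.624392820031886 32.8667
f0 [ 0.90025765  0.65918179 -0.98392664] 27.620353644843366 33.6917
shank pred [[213.7, 176.3], [204.8, 177.2]]
0.034 [-0.8 -0.4 -0.1] 27.727443007523362
0.024 [-1.7 -0.5  0.1] 27.25300018179089
0.014 [-1.8 -0.5 -1. ] 27.41761700937901
0.006 [-1.2 -1.2 -0.6] 27.225696516295617
34.875
```

```bash
python3 - <<'E'
from h import *
f0=np.array(bot.current_contact_force())
go=lambda n,k,v=.05: bot.line_to(pose(SEAT+n*NR+k*ER,ER,NR,.08,.011,0,-1)[0],max_speed=v)
n,k=.003,-.008
go(n,k)
print('n',n,F(f0).round(1))
while k<.014:
    k+=.003; go(n,k); f=F(f0)
    if f@ER<-3 or np.linalg.norm(f)>8: break
print('k',k,f.round(1),'along',f@ER,'norm',f@NR)
while n>-.006:
    n-=.002; go(n,k); f=F(f0)
    if f@NR>3: break
print('n',n,f.round(1),'along',f@ER,'norm',f@NR,bot.current_opening()*92,bot.current_clock())
c=snap('top');np.savez('top9.npz',**c);c=snap('side');np.savez('side9.npz',**c)
E
```

```text
n 0.003 [ 0.2 -0.8  0.3]
k -0.002 [-1.4 -3.3  4.7] along -5.785987237290483 norm 0.8812004839902738
n -0.003 [-3.   2.  14.1] along -8.771764034052703 norm 11.130047827644843 27.28207472034842 36.475
```

Stop and floor contact came at −2 mm and −2 mm from the predicted seat, so the driver is seated. I'll let go, regrasp at 50° and lift.

```bash
python3 - <<'E'
from h import *
a=50;sh=SEAT-.002*ER-.002*NR
bot.line_to(pose(SEAT-.0015*NR-.003*ER,ER,NR,.08,.011,0,-1)[0],max_speed=.05)
bot.set_gripper(.5,55); bot.hold(.3); print('grip',bot.current_grip_force(),bot.current_clock())
p=np.array(bot.current_ee_pos()); bot.line_to(p+.055*NR,max_speed=.2)
pg,o=pose(sh,ER,NR,.082,.006,a,-1); z=Ro.from_rotvec(o).as_matrix()[:,2]
bot.goto(pg-.05*z,o)
for n in('top','side'): np.savez(f'{n}10.npz',**snap(n))
f0=np.array(bot.current_contact_force())
bot.line_to(pg,max_speed=.15); print('F',F(f0).round(1)); bot.set_gripper(0,55); print('open',bot.current_opening()*92,F(f0).round(1),bot.current_clock())
bot.line_to(pg+.17*Z,max_speed=.2); print(bot.current_opening()*92,bot.current_clock())
for h in(.2,.17,.14): print(h,bot.inverse_kinematics(*pose(NOTCH+h*Z,-Z,-KX,.082,.006,a,-1)))
E
```

```text
grip 0.0 37.5833
F [ 0.2 -0.4  0.3]
open 27.685819736309547 [ 0.  -0.   4.2] 39.8167
27.725164165784328 40.8167
0.2 [ 0.13141156 -0.38736433  1.93160737  0.47147201  1.06463243 -2.35513592]
0.17 [ 0.13141156 -0.379023    1.98340451  0.48784391  1.01127521 -2.38735154]
0.14 [ 0.13141156 -0.3649889   2.03146177  0.50756122  0.95671001 -2.42294564]
```

```bash
cat >> h.py <<'E'
HT=NOTCH-.002*KX
hang=lambda h,y=0,x=0: pose(HT+h*Z+x*KX+y*np.cross(Z,KX),-Z,-KX,.082,.006,50,-1)
E
python3 - <<'E'
from h import *
bot.goto(*hang(.2)); print(bot.current_clock(),bot.current_opening()*92)
bot.line_to(hang(.09)[0],max_speed=.2); f0=np.array(bot.current_contact_force()); print('f0',f0.round(1),bot.current_clock())
for n in('top','side'): np.savez(f'{n}11.npz',**snap(n))
for h in(.078,.07,.06,.045,.03,.02,.012):
    bot.line_to(hang(h)[0],max_speed=.08); f=F(f0)
    if np.linalg.norm(f)>4: break
print(h,f.round(1),bot.current_opening()*92,bot.current_clock())
E
```

```text
42.65 27.45613253731014
f0 [-0.   0.6 -0.5] 43.35
0.078 [ 0.  -1.4  6.9] 28.012303326183236 43.75
```

Contact at the board's height means the tip missed the notch. The clock stands still, so I'll measure the shank and handle numerically in the last pictures.

```bash
python3 - <<'E'
from h import *
for n in('side','top'):
    c=dict(np.load(f'{n}11.npz')); b=dict(np.load(f'{n}0.npz'))
    s=HT+.09*Z
    pr=proj(c,[s+.11*Z,s,s-.04*Z,s-.08*Z]); print(n,'pred end,sh,mid,tip',pr.round(1).tolist())
    d=(np.abs(c['pixels'].astype(int)-b['pixels']).max(2)>25)
    hsv=cv2.cvtColor(c['pixels'],cv2.COLOR_BGR2HSV)
    if n=='side':
        u,v=pr[1].astype(int)
        for y in range(v-14,v+32,2):
            r=range(u-14,u+15)
            print(y,' '.join(f"{c['pixels'][y,x].max():3d}{'*' if hsv[y,x,1]<70 else ' '}" for x in r))
        print('cols',u-14)
    else:
        u,v=pr[3].astype(int)
        for y in range(v-8,v+10): print(y,' '.join(f"{c['pixels'][y,x].max():3d}{'*' if hsv[y,x,1]<70 else ' '}" for x in range(u-12,u+14)))
        print('cols',u-12)
E
```

```text
side pred end,sh,mid,tip [[209.3, 68.2], [212.3, 96.3], [213.4, 105.9], [214.4, 115.1]]
82  91   91   92   92   92   93   95   90   78   67   59   60*  59*  59   57*  53   53   72  118  151  157  156  157  160  161  159  159  158  157 
84  90   92   91   91   91   92   93   92   84   70   58   59   58   62*  64*  56   50   63  105  141  157  158  157  157  160  162  163  161  159 
86  90   89   88   90   89   89   90   89   85   71   60   59   61*  59   60   56   49   59   91  132  157  161  159  156  156  158  161  163  162 
88  92   91   90   90   89   88   89   87   82   72   61   60   61*  58   60   57   50   55   81  122  152  161  161  160  157  156  156  159  162 
90  92   92   93   92   91   90   89   88   84   78   65   60   60*  57   59   58   54   52   73  116  147  157  161  161  160  157  156  154  157 
92  92   93   93   93   93   92   90   90   87   80   65   55   58   58   60*  61   54   49   65  107  140  153  156  158  160  160  157  155  154 
94  92   92   93   92   93   94   94   92   89   81   64   53   50   52   52   53   50   52   66  103  140  153  155  156  1
[... 4224 characters left out ...]
*  40*  62*  69*  71*
193  49*  19*  25*  28*  46*  66   74*  88* 110* 139* 153* 159* 158* 145* 133* 117* 114* 108* 110* 106*  99*  93*  79*  64*  68*  74*
194  27*  22*  32*  58*  75*  82* 114* 153* 171* 170* 163* 154* 139* 124* 116* 111* 101*  94*  95*  94*  95* 100*  98*  89*  73*  73*
195  27*  29*  54   80* 109* 145* 175* 183* 179* 161* 150* 141* 132* 110* 112* 110* 105*  93*  91*  90*  93*  90*  95*  93*  96*  78*
196  25*  53*  82  102* 160* 195* 196* 158* 131* 112*  95*  97* 100* 121* 122* 119* 111* 104*  94*  94*  91*  94*  88*  90*  96*  95*
197  44*  75   68*  64* 132* 178* 157*  87*  65*  65*  82*  96* 128* 136* 129* 126* 116* 108*  97*  95*  94*  93*  92*  93*  88*  92*
cols 131
```

```bash
python3 - <<'E'
from h import *
ky=np.cross(Z,KX)
for n in('side','top'):
    c=dict(np.load(f'{n}0.npz')); g=c['pixels'].max(2).astype(np.float32)
    ys=np.arange(-22,23,2);xs=np.arange(26,-30,-4)
    P=np.array([[NOTCH+x*1e-3*KX+y*1e-3*ky for y in ys] for x in xs]).reshape(-1,3)
    m=proj(c,P).astype(np.float32); v=cv2.remap(g,m[:,0].reshape(1,-1),m[:,1].reshape(1,-1),cv2.INTER_LINEAR).reshape(len(xs),-1)
    print(n,'y mm   ',' '.join(f'{y:4d}' for y in ys))
    for x,r in zip(xs,v): print(f'x={x:4d}     ',' '.join(f'{int(a):4d}' for a in r))
E
```

```text
side y mm     -22  -20  -18  -16  -14  -12  -10   -8   -6   -4   -2    0    2    4    6    8   10   12   14   16   18   20   22
x=  26       158  159  159  160  159  159  158  157  158  157  158  158  158  159  158  158  157  156  156  157  158  158  158
x=  22       164  165  165  165  165  164  164  164  164  164  163  163  163  163  163  163  162  162  162  162  163  163  164
x=  18       170  170  170  170  169  169  169  169  168  167  165  164  165  164  163  162  162  163  165  166  168  169  169
x=  14       174  174  174  174  174  174  174  171  169  163  159  155  153  153  153  155  157  163  167  170  172  172  173
x=  10       177  177  177  177  178  178  175  173  165  157  148  141  138  137  140  142  151  158  166  172  174  175  176
x=   6       179  179  179  180  180  178  176  169  160  147  133  125  120  122  124  135  146  157  168  173  176  177  177
x=   2       180  180  180  180  179  178  173  166  153  139  127  116  114  113  122  132  145  159  167  173  175  176  176
x=  -2       177  177  178  177  177  175  170  162  150  137  123  115  110  112  
[... 2010 characters left out ...]
  140  145  145  143  129  125  137  152  160  162  161  160  161
x= -10       153  154  154  154  153  155  155  147  137  139  154  174  158  131  111  120  136  152  163  165  162  161  144
x= -14       159  159  158  158  159  159  155  142  119  114  116  112   97   95   96  106  128  149  147  148  142  116   92
x= -18       164  163  162  162  164  167  159  144  122  101   91   93   94   93   94   99  102   98  100   98   89   89   86
x= -22       138  140  140  139  141  139  137  126  101   96   95   95   93   92   89   85   82   81   83   85   84   83   84
x= -26        88   86   85   88   83   90   87   89   92   95   95   93   93   93   90   84   79   79   77   77   79   77   79
```

The notch centre sits about +2 mm in my rack y and the shank about −1.3 mm, so a shift of roughly +3.5 mm should fit. I'll retry with force checks.

```bash
python3 - <<'E'
from h import *
bot.line_to(hang(.086)[0],max_speed=.08); f0=np.array(bot.current_contact_force())
for y in(.0035,.005,.002,.0065):
    bot.line_to(hang(.084,y,.001)[0],max_speed=.05); bot.line_to(hang(.074,y,.001)[0],max_speed=.06); f=F(f0); print(y,f.round(1),bot.current_clock())
    if np.linalg.norm(f)<3.5: break
    bot.line_to(hang(.085,y,.001)[0],max_speed=.08)
else: raise SystemExit
for h in(.062,.05,.045,.03,.02,.012,.008):
    bot.line_to(hang(h,y,.001)[0],max_speed=.08); f=F(f0)
    if np.linalg.norm(f)>4: break
print(h,y,f.round(1),bot.current_opening()*92,bot.current_clock())
for n in('top','side'): np.savez(f'{n}12.npz',**snap(n))
E
```

```text
0.0035 [ 0.5 -0.9  0. ] 44.5667
0.008 0.0035 [ 0.7  0.4 -1. ] 27.85234157183011 46.525
```

```bash
python3 - <<'E'
from h import *
f0=np.array(bot.current_contact_force()); h=.008
while h>-.008:
    h-=.0015; bot.line_to(hang(h,.0035,.001)[0],max_speed=.04); f=F(f0)
    if f[2]>4: break
print(h,f.round(1),bot.current_ft_torque(),bot.current_clock())
bot.set_gripper(.48,40); bot.hold(.2); print(bot.current_grip_force(),F(f0).round(1))
z=Ro.from_rotvec(bot.current_tool_rot()).as_matrix()[:,2]; p=np.array(bot.current_ee_pos())
bot.line_to(p-.10*z,max_speed=.15)
q=np.array(bot.current_joints()); q[0]-=.5; bot.set_joints(q)
print(bot.current_clock(),np.array(bot.current_contact_force()).round(1))
S=snap('side');T=snap('top')
s=NOTCH+.002*np.cross(Z,KX)
for n,c in(('side',S),('top',T)):
    np.savez(f'{n}13.npz',**c)
    P=[s+.11*Z,s]; pr=proj(c,P); print(n,'pred end,shoulder',pr.round(1).tolist())
    x0,y0=int(pr[:,0].min())-14,int(pr[:,1].min())-10
    hsv=cv2.cvtColor(c['pixels'],cv2.COLOR_BGR2HSV)[y0:y0+60,x0:x0+34]
    for k in cv2.findContours((hsv[...,2]<75).astype(np.uint8),0,2)[0]:
        if cv2.contourArea(k)>40: k=k+[x0,y0];r=cv2.minAreaRect(k);print(cv2.contourArea(k),np.round(cv2.boxPoints(r),1).tolist())
E
```

```text
0.0005000000000000009 [-1.4 -1.3  5.6] [0.17132427 0.2500188  0.09152075] 47.875
0.0 [-0.5 -1.4  0.6]
50.325 [-0.3  0.3  0.1]
side pred end,shoulder [[211.5, 91.0], [214.3, 116.9]]
190.5 [[209.1999969482422, 116.19999694824219], [224.3000030517578, 93.5], [234.6999969482422, 100.5], [219.60000610351562, 123.0999984741211]]
top pred end,shoulder [[134.2, 184.0], [143.6, 189.2]]
65.0 [[118.0999984741211, 207.5], [120.0999984741211, 199.8000030517578], [130.39999389648438, 202.39999389648438], [128.5, 210.10000610351562]]
130.0 [[128.89999389648438, 185.8000030517578], [133.5, 178.10000610351562], [149.10000610351562, 187.5], [144.5, 195.10000610351562]]
```

```bash
python3 - <<'E'
from h import *
c=dict(np.load('side13.npz')); g=c['pixels'].max(2)
for y in range(84,124,3): print(y,' '.join(f'{v:3d}' for v in g[y,200:228]))
E
```

```text
84 114 116 120 122 123 123 123 120 116 110 102  92  81  82 108 140 157 161 161 158 156 156 159 162 163 161 160 157
87 114 117 122 122 122 121 119 117 116 116 116 115 115 111 106 106 128 154 163 162 159 157 155 156 159 162 163 162
90 115 120 122 122 123 121 119 116 116 118 118 116 117 117 116 115 116 123 140 150 141 133 143 151 153 154 158 160
93 117 121 121 124 124 124 123 119 117 117 118 117 117 118 118 117 117 116 118 121 121 111  96  86  85 100 124 141
96 120 122 124 124 123 121 118 116 117 118 118 118 118 118 118 118 117 117 118 119 118 112  95  79  69  61  57  61
99 118 111 110 116 117 118 117 117 117 117 118 118 117 118 118 117 119 118 119 121 119 108  89  75  72  73  67  59
102 117 115 115 117 117 116 116 117 117 116 116 117 117 117 117 118 118 121 122 120 112  94  76  73  80  84  73  57
105 112 114 115 115 114 114 115 115 118 116 117 117 117 116 117 120 119 121 116 106  89  76  71  79  87  83  63  52
108 112 112 112 114 114 114 115 113 113 115 116 118 116 118 120 119 114 102  85  75  71  76  85  89  79  60  51  51
111 130 125 118 114 113 112 114 115 116 116 117 116 114 108  96  86  75  70  71  78  85  83  73  59  52  50  53  61
114 116 132 148 155 147 134 117 104  93  85  80  74  71  71  70  76  79  77  74  66  57  53  49  52  55  64  78  87
117 103 104 103 105 111 127 147 156 151 128  87  57  52  51  50  52  49  51  49  51  56  62  70  82  87  91  92  90
120 105 104 104 104 104 105 105 105 112 120 119 104  99 100  96  94  92  95  95  93  92  92  91  91  91  90  88  86
123 114 109 109 110 113 110 106 103 106 106 113 132 148 141 119 105 102 103 103 103 101 100  98  96  98  98  99  96
```

```bash
python3 -c "
from h import *
print(bot.job_done())"
```

```text
the job is handed in; nothing more can be done
None
```

The driver was seated in the rest, let go, regrasped at the new angle and hung in the middle notch, and the job was handed in at about 50 s. The top view and contact forces show it upright on the board; the arm hid most of the final side view, I made no final check of the stubby or hung drivers, and my first carry bumped the driver against the fixed rest before I re-laid it.

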